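# Clear the fallen shaker from behind the serving hatch

## Robot

A 6-joint arm with a two-finger parallel gripper is mounted at the origin on the work surface. World frame = base frame: x ahead of the robot, y to its left, z up, the work surface at z = 0. Lengths are in m, angles in degrees, forces in N, time in s.
With the tool pointing down it reaches from about 0.4 to 0.825 m from the base axis. Payload 7 kg.
Tool frame: the origin (TCP) lies midway between the tips of the shut fingers; the grasp point (between the pads) lies ctrl.tcp_to_grasp behind it (ctrl.tcp_to_grasp is the distance from the TCP to the grasp point, in m); z points along the fingers, y is the line along which they close (so a half turn about z gives the same grasp; the last joint's range is limited). The gripper opens to 88 mm and grips with 3 to 60 N. Pads are 19 mm wide; open, the fingers measure 130 mm over their backs; the gripper's body (78 mm by 193 mm) begins 47 mm behind the grasp point.
Start: joints at [-57.462, 20.546, 0.682, 0, -70.136, -16.507], TCP at [0.186, -0.649, 0.227] pointing down, gripper open.
Joint ranges: [-176.03, 176.03], [-82.01, 121.73], [-58.28, 71.71], [-173.87, 95.51], [-174.79, -0.11], [-173.66, 173.66]. Speed limits (degrees/s): [136.94, 136.94, 172.46, 180, 180, 180].

## Interface

Orientations are given as [roll, pitch, yaw] about the fixed x, y, z axes, in that order (R = Rz(yaw) Ry(pitch) Rx(roll)).
In Python, from plant import ctrl, imaging, close_job gives the robot as it stands.
- The arm moves only by the shell command python3 -m crank 'ROWS'. ROWS is JSON, a list of rows, each a list of 3 entries, a list of its own where there are three numbers: the shift along the world's x, y, z in m, then the turn, a rotation vector about the world's x, y, z in degrees, then the opening, from -1 (shut) to 1 (fully open), so that 0 is half open. A call has 1 to 12 rows; each row shifts and turns the commanded pose from where the row before left it; what a row does not reach is not made up. A row lasts 1/10 s, in which the tool goes at most 50 mm and 8.59 degrees, less where a joint would pass 70% of its speed; a pose out of reach is approached as far as the arm can. A call is refused whole if a number of a shift passes 0.05 or a number of a turn 8.59, either way. A call with a gripper value outside its range is refused whole. The fingers move at their own pace and stop on an object; the grip force is fixed at half the most. Time passes only in rows, so rows that do not move let the fingers close. It gives the time, the measured TCP pose, the force, the opening and the grip force at its end, in the units of the state.
- ctrl.get_obs(): the state, without advancing time (a new reading comes with each control period).
- imaging.snapshot(name): name is "scene" or "top"; returns (picture, depth): 400x640x3 uint8, blue, green, red; 400x640 float32, m along the optical axis (not along the pixel's ray), 0 where there is no reading.
- imaging.camera_model(name): a dict with "mtx" (3x3 intrinsics, pixels), "R" (3x3) and "t" (3): a world point X has camera coordinates R X + t. Camera axes: x right, y down, z forward; pixel columns grow to the right and rows downward; lengths in m; the calibration is good to about 2 mm. A picture is of the moment at which its call begins. camera_model takes no time and is no camera call.
- close_job(): hands the job in; it is judged then, once.
The state is a dict: "clock": time; "joint_pos": joint angles; "qvel": joint speeds; "tau": joint torques, N m; "tool_pos": TCP position; "orientation": TCP orientation; "force": force on the tool from outside, world axes, zero at the start; "moment": the same for the moment, N m; "opening": finger opening in m; "gripper_force": force on a finger pad.
Only numpy, scipy, OpenCV 4.12 (cv2) and the standard library are available. Lean on these libraries where they do the work, as an engineer would, in place of code of your own. Each camera call takes 0.05 s, during which the arm holds its last target. There are 200 camera calls.

## Task

One shaker has fallen over on the condiment turntable behind the serving hatch. Raise the hatch's sash right up, lift the fallen shaker out through the opening and lay it flat in the shallow steel pan on this side without dropping it, then gently lower the sash until it is fully shut. Do not knock over the other condiments, and leave the meal tray where it is.

Things in the scene. Friction and masses are not known exactly. Their poses are not given: they have to be found in the camera images.
- screen: Serving hatch (counter screen), fixed across the counter. Origin at counter level, mid-opening; x points away from the robot, y along the frame, z up. Opening 570 mm wide between two posts (36 mm wide, 460 tall); with the sash right up it is clear from the 8 mm sill to 320 mm high. Clear wing panes beside the posts run on to 540 mm either side of the middle, 340 tall.
- sash (a joint): Height of the sash, m: 0 fully shut (on the sill), 0.31 at the upper stop. Clear-paned sash 568 wide, 310 tall, 16 thick, its mid-plane 8 mm to the robot's side of the screen's origin; slides straight up and down. Spring-balanced: takes about 4 to 6 N either way and stays where it is left.
- sash_handle (a point): Centre of the cross bar of the steel bow handle, low in the middle of the sash, on the robot's side; axes as the screen's. Round bar 14 mm thick; 54 mm wide over its two legs (along y), the bar's centre 39 mm in front of the sash's face. Can be pinched across the legs with the tool tilted 20 to 45 degrees forward. 34 mm above the counter when shut; rises with the sash.
- carousel: Fixed foot of the condiment turntable on the customers' side of the hatch; origin at counter level on the turning axis. On it a flat black disc, 260 mm across, its top 27 mm above the counter, spins freely at a touch.
- fallen_shaker: The fallen shaker, lying on the near part of the turntable: white china body 45 x 45 x 80 mm, round steel cap 36 mm thick, 18 long; 98 mm long in all, about 0.22 kg. Origin at its centre (half-way along and up); x axis along its length from foot to cap, level as it lies, z up as it lies. At the start it points away from the robot, within 35 degrees.
- salt: A shaker of the same make, standing upright on the turntable; origin at its centre, z along its length (upwards).
- pepper: Another shaker of the same make, standing upright on the turntable; origin at its centre, z along its length (upwards).
- sauce: White round sauce bottle with a nozzle, 52 mm thick, 150 mm tall, standing on the turntable; origin at the centre of its foot, z upwards.
- wash_pan: Empty shallow steel pan (quarter gastronorm) on the robot's side, on the left or the right: 166 mm (its x) by 269 mm (its y) over the rim, 40 mm tall; inside 138 x 241 mm, floor 3 mm thick. Origin at the centre of its underside. Loose, 0.7 kg.
- meal_tray: Cream compartment tray with a roll and an egg, 200 x 292 mm, 25 mm tall (the food to 50 mm), on the other side from the pan; origin at the centre of its underside.
Things that resemble listed ones, but are neither listed nor needed, are in the scene too. Leave any pink look-alike of the salt alone.

How it is judged (in metres and radians):
On the way, in this order (a step that is already met when the one before it is completed fails the run):
1. the sash is raised to within 35 mm of its upper stop (value of joint sash above 0.275 m), for 0.2 s.
2. the fallen shaker lies flat in the pan, let go and at rest (x of fallen_shaker in the frame of wash_pan between -0.07 and 0.07 m and y of fallen_shaker in the frame of wash_pan between -0.12 and 0.12 m and z of fallen_shaker in the frame of wash_pan below 0.034 m and contact force between fallen_shaker and the fingers below 0.1 N and linear speed of fallen_shaker below 0.03 m/s), for 0.2 s.
3. the sash is lowered until fully shut (within 8 mm) (value of joint sash below 0.008 m), for 0.2 s.
At the end, for the whole second after the job is handed in: The sash is fully shut (within 8 mm of the sill), the fallen shaker lies flat and at rest inside the pan (its centre less than 34 mm above the pan's underside), the two other shakers and the sauce bottle stand upright on the turntable, and the meal tray is within 30 mm of where it was (value of joint sash below 0.008 m and x of fallen_shaker in the frame of wash_pan between -0.07 and 0.07 m and y of fallen_shaker in the frame of wash_pan between -0.12 and 0.12 m and z of fallen_shaker in the frame of wash_pan below 0.034 m and linear speed of fallen_shaker below 0.03 m/s and angle between each of salt, pepper, sauce's own z axis and vertical below 0.2 rad and horizontal distance between each of salt, pepper, sauce and carousel below 0.135 m and distance of meal_tray from where it was at the start of the episode below 0.03 m); the robot touches nothing.
It fails at once if another condiment is knocked over (tilted by more than 0.5 rad) (angle between any of salt, pepper, sauce's own z axis and vertical above 0.5 rad).
It fails at once if the shaker is dropped or thrown: out of the fingers and moving faster than 0.7 m/s (a free fall of about 25 mm) (contact force between fallen_shaker and the fingers below 0.05 N and linear speed of fallen_shaker above 0.7 m/s).
It fails at once if the sash is slammed (it comes down faster than 0.4 m/s) (velocity of joint sash below -0.4 m/s).
It fails at once if the meal tray is pushed more than 30 mm from its place (distance of meal_tray from where it was at the start of the episode above 0.03 m).
It also fails if it takes over 72 s, if anything falls off the work surface, if the arm or the gripper's body presses on something with over 40 N, if the wrist force passes 120 N, or if a joint passes its speed limit or range.

## Working session

There is one attempt and no reset: what is moved stays moved. The work goes in short steps, Python scripts to look and compute and a shell command to move; the robot and the scene stay as the last step left them, time stands still between calls to the robot, and variables do not carry over. Pictures are saved under pics/ and viewed, at most 11 in all, crops included, and the job is handed in when it is done.

```bash
ls; mkdir -p pics
cat > h.py <<'E'
import numpy as np, cv2
from plant import ctrl, imaging
def snap(n):
    p,d=imaging.snapshot(n); return p,d
def pts(n,d):
    m=imaging.camera_model(n); K,R,t=map(np.array,(m['mtx'],m['R'],m['t']))
    v,u=np.mgrid[:d.shape[0],:d.shape[1]]
    c=np.stack([(u-K[0,2])/K[0,0]*d,(v-K[1,2])/K[1,1]*d,d],-1)
    return (c-t)@R   # world
def ray(n,u,v,z):
    m=imaging.camera_model(n); K,R,t=map(np.array,(m['mtx'],m['R'],m['t']))
    o=-R.T@t; r=R.T@np.linalg.solve(K,[u,v,1]); return o+r*(z-o[2])/r[2]
def proj(n,X):
    m=imaging.camera_model(n); c=np.array(m['R'])@X+m['t']; c=np.array(m['mtx'])@c; return c[:2]/c[2]
E
python3 - <<'E'
from h import *
print(ctrl.get_obs(), ctrl.tcp_to_grasp)
for n in('scene','top'):
    p,d=snap(n); cv2.imwrite(f'pics/{n}0.png',p); np.savez(f'{n}0.npz',p=p,d=d); m=imaging.camera_model(n); print(n,-np.array(m['R']).T@m['t'],m['R'][2])
E
```

```text
pics
{'clock': 0.0, 'joint_pos': array([-5.74616395e+01,  2.05907459e+01,  6.35084829e-01, -2.25394398e-02,
       -7.01368940e+01, -1.65080512e+01]), 'qvel': array([-0.05197989,  0.03052565,  0.02023442, -0.06795171,  0.01849318,
        0.15698555]), 'tau': array([-6.23352043e-04, -5.82719493e+01,  2.93066007e+01,  6.99758694e+00,
        6.94809831e-03, -1.70301364e-04]), 'tool_pos': array([ 0.18626372, -0.64827949,  0.22563283]), 'orientation': array([ 1.79905239e+02, -5.98709438e-03, -1.63977361e+02]), 'force': array([-0.2251284 , -0.67028491,  0.26332285]), 'moment': array([-0.0547437 , -0.03935864, -0.04077165]), 'gripper_force': 0.0, 'opening': 0.08758502839118339} 0.0188
scene [0.69610051 0.79707353 0.91674925] [-0.10023109 -0.69216986 -0.71474095]
top [ 0.41478979 -0.01324951  0.95097152] [ 0.1829271  -0.00147278 -0.98312538]
```

View pics/scene0.png

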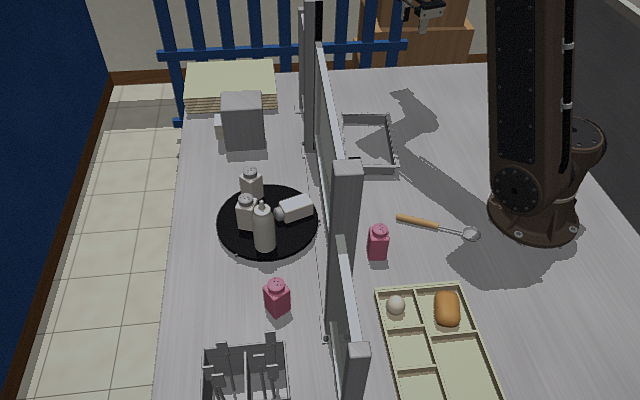

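View pics/top0.png

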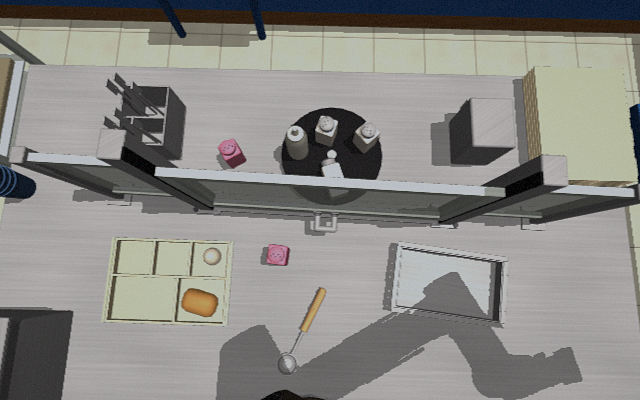

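The scene view shows these possible targets:
- The fallen shaker is the white body at scene (296,208) with its cap at (279,213). In the top view it is at (332,170), partly behind the sash rail.
- Two upright white shakers stand at scene (250,182) and (246,212), which is top (367,135) and (326,128).
- The sauce bottle is at scene (264,228), top (296,140).
- The pink look-alikes are at scene (378,242) and (277,297).

I choose the lying white one at scene (296,208). The handle is at top (325,222), the pan at top (450,283), and the tray at top (170,280).

Run:
```python
from h import *
S=np.load('scene0.npz');T=np.load('top0.npz')
WS=pts('scene',S['d']);WT=pts('top',T['d'])
def f(W,n,l):
    print(n,[(q,np.round(W[q[1],q[0]],3).tolist()) for q in l])
f(WS,'scene',[(296,208),(310,205),(279,213),(250,172),(245,199),(262,204),(230,230),(378,230),(277,285),(346,165),(341,240)])
f(WT,'top',[(332,170),(332,155),(367,130),(326,124),(295,130),(345,115),(325,229),(325,222),(316,222),(278,255),(315,310),(287,362),(450,283),(400,247),(505,260),(126,145),(540,172),(160,175),(633,190)])
# disc: black pixels in top via height
for n,W,p in(('scene',WS,S['p']),('top',WT,T['p'])):
    m=(p.max(2)<45)&(abs(W[...,2]-.027)<.006)&(W[...,0]>.5)
    k,l,s,c=cv2.connectedComponentsWithStats(m.astype(np.uint8)); i=1+s[1:,4].argmax(); P=W[l==i]
    h=cv2.convexHull(P[:,:2].astype(np.float32))
    print(n,s[i],cv2.minEnclosingCircle(h))
# pan and tray rims
z=WT[...,2]
for nm,x0,x1,y0,y1,zz in(('pan',.2,.64,-.5,-.1,.04),('tray',.2,.64,.1,.6,.025)):
    m=(abs(z-zz)<.006)&(WT[...,0]>x0)&(WT[...,0]<x1)&(WT[...,1]>y0)&(WT[...,1]<y1)
    print(nm,m.sum(),cv2.minAreaRect(WT[m][:,:2].astype(np.float32)))
# fallen shaker body top, from scene: white z .05-.08 near
p=S['p'].astype(int)
m=(p.min(2)>90)&(abs(WS[...,2]-.0695)<.006)
k,l,s,c=cv2.connectedComponentsWithStats(m.astype(np.uint8))
for i in range(1,k):
    if s[i,4]>40:
        print(s[i],np.round(WS[l==i].mean(0),4),cv2.minAreaRect(WS[l==i][:,:2].astype(np.float32)))
c=cv2.resize(S['p'][160:270,200:350],None,fx=5,fy=5,interpolation=cv2.INTER_CUBIC);cv2.imwrite('pics/c1.png',c)
```

```text
scene [((296, 208), [0.629, -0.023, 0.07]), ((310, 205), [0.592, -0.037, 0.062]), ((279, 213), [0.672, -0.016, 0.065]), ((250, 172), [0.735, -0.109, 0.123]), ((245, 199), [0.75, -0.015, 0.123]), ((262, 204), [0.71, 0.053, 0.17]), ((230, 230), [0.795, -0.008, 0.026]), ((378, 230), [0.45, 0.093, 0.096]), ((277, 285), [0.691, 0.22, 0.097]), ((346, 165), [0.578, 0.274, 0.459]), ((341, 240), [0.584, 0.307, 0.329])]
top [((332, 170), [0.649, -0.04, 0.074]), ((332, 155), [0.7, -0.04, 0.031]), ((367, 130), [0.732, -0.117, 0.127]), ((326, 124), [0.745, -0.022, 0.125]), ((295, 130), [0.708, 0.045, 0.179]), ((345, 115), [0.81, -0.072, 0.028]), ((325, 229), [0.504, -0.025, 0.086]), ((325, 222), [0.53, -0.026, 0.003]), ((316, 222), [0.52, -0.004, 0.084]), ((278, 255), [0.441, 0.079, 0.103]), ((315, 310), [0.316, -0.007, 0.021]), ((287, 362), [0.193, 0.057, 0.003]), ((450, 283), [0.386, -0.339, 0.002]), ((400, 247), [0.469, -0.208, 0.041]), ((505, 260), [0.444, -0.46, 0.041]), ((126, 145), [0.576, 0.257, 0.455]), ((540, 172), [0.55, -0.311, 0.458]), ((160, 175), [0.556, 0.246, 0.364]), ((633, 190), [0.558, -0.545, 0.33])]
scene [ 217  191  101   70 2807] ((0.7035146951675415, -0.03486454114317894), 0.13010485470294952)
top [ 282  108  100   71 3563] ((0.7043291926383972, -0.03808555006980896), 0.12819533050060272)
pan 2128 ((0.4335905909538269, -0.33259081840515137), (0.27032554149627686, 0.26278746128082275), 83.26178741455078)
tray 2575 ((0.4196736514568329, 0.4058297276496887), (0.36045199632644653, 0.42789891362190247), 11.594968795776367)
[ 183   59   94   40 1974] [ 0.7959 -0.6657  0.0655] ((0.7917460203170776, -0.6655712127685547), (0.2992876470088959, 0.23558320105075836), 0.08095482736825943)
[275 193  38  21 439] [ 0.6322 -0.0407  0.07  ] ((0.6360272765159607, -0.0415358804166317), (0.0959717258810997, 0.047389864921569824), 18.385793685913086)
```

View pics/c1.png

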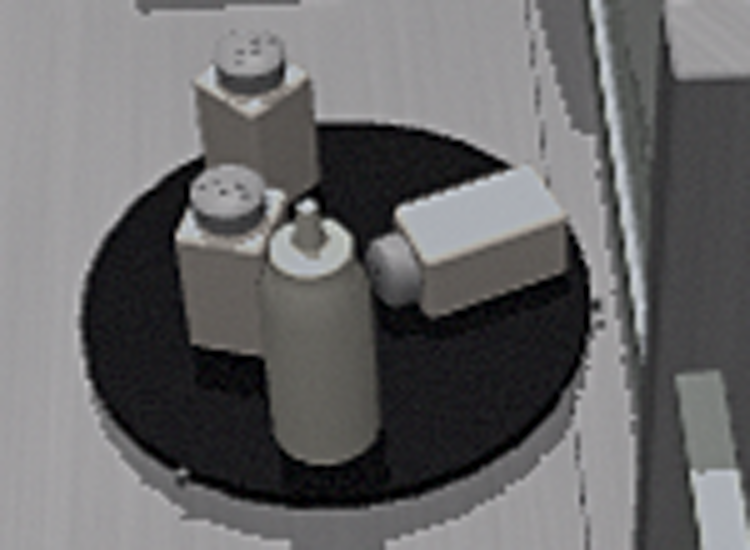

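The crop confirms the lying white shaker: body top at about crop (480,215), cap at (395,270), foot toward the sash. The measured axis yaw is about 18°, centre about (0.636,-0.042). Next I need the handle, screen yaw and pan pose more accurately.

```bash
cat >> h.py <<'E'
from scipy.spatial.transform import Rotation as Ro
def toolR(psi,tilt,lean=0):
    """psi: azimuth of forward tilt (deg); tilt from vertical; lean: top toward the right side"""
    p,t=np.radians([psi,tilt]); z=np.array([np.sin(t)*np.cos(p),np.sin(t)*np.sin(p),-np.cos(t)]); y=np.array([-np.sin(p),np.cos(p),0])
    R=Ro.from_matrix(np.stack([np.cross(y,z),y,z],1)); return Ro.from_rotvec(np.radians(lean)*np.array([np.cos(p),np.sin(p),0]))*R
def go(tcp,R,cur=None):
    o=ctrl.get_obs(); R0=Ro.from_euler('xyz',o['orientation'],degrees=True) if cur is None else cur[1]
    p0=o['tool_pos'] if cur is None else cur[0]
    d=np.asarray(tcp)-p0; r=(R*R0.inv()).as_rotvec(degrees=True)
    print('d',np.round(d,4),'rot',np.round(r,2),'min rows',np.ceil(max(np.linalg.norm(d)/.05,np.linalg.norm(r)/8.59)))
def grasp_tcp(g,R): return np.asarray(g)+R.as_matrix()[:,2]*ctrl.tcp_to_grasp
E
python3 - <<'E'
from h import *
S=np.load('scene0.npz');T=np.load('top0.npz')
WS=pts('scene',S['d']);WT=pts('top',T['d'])
# post tops
for n,W in(('scene',WS),('top',WT)):
    m=(abs(W[...,2]-.46)<.008)&(W[...,0]>.45)&(W[...,0]<.68)
    for s in(1,-1):
        q=W[m&(s*W[...,1]>.2)&(s*W[...,1]<.4)]
        if len(q)>20: print(n,'post',len(q),cv2.minAreaRect(q[:,:2].astype(np.float32)))
# handle region
W=WT; m=(W[...,2]>.05)&(W[...,2]<.1)&(W[...,0]>.47)&(W[...,0]<.54)&(W[...,1]>-.09)&(W[...,1]<.04)
q=W[m];print('handle',len(q),q.min(0),q.max(0)); b=q[q[:,0]<q[:,0].min()+.02]; print(b.mean(0),np.percentile(b,[5,50,95],0))
# sash top rail height
m=(W[...,0]>.5)&(W[...,0]<.6)&(abs(W[...,1])<.2)&(W[...,2]>.28); q=W[m];print('rail',len(q),np.percentile(q,[5,50,95],0))
# pan
for nm,lo,hi,zz in(('pan',(.28,-.52),(.50,-.17),.04),('tray',(.26,.15),(.52,.55),.025)):
    m=(abs(W[...,2]-zz)<.004)&(W[...,0]>lo[0])&(W[...,0]<hi[0])&(W[...,1]>lo[1])&(W[...,1]<hi[1])
    print(nm,m.sum(),cv2.minAreaRect(W[m][:,:2].astype(np.float32)),W[m].min(0),W[m].max(0))
E
```

```text
scene post 585 ((0.576513946056366, 0.2755835950374603), (0.04046088084578514, 0.044055644422769547), 88.94659423828125)
scene post 79 ((0.5556437969207764, -0.3118303716182709), (0.010391033254563808, 0.04202616959810257), 82.95931243896484)
top post 926 ((0.574888288974762, 0.27361953258514404), (0.04454576224088669, 0.03927965462207794), 1.7392951250076294)
top post 944 ((0.5531458854675293, -0.32884377241134644), (0.03904905915260315, 0.04393809288740158), 87.80016326904297)
handle 282 [ 0.49816543 -0.05592986  0.06753153] [5.39971931e-01 4.54099910e-04 8.76306492e-02]
[ 0.50722262 -0.02586832  0.08219304] [[ 0.49974146 -0.05082893  0.07846438]
 [ 0.50677573 -0.02548     0.08232936]
 [ 0.51647692 -0.00200438  0.08590169]]
rail 3898 [[ 0.54170166 -0.18027439  0.28805991]
 [ 0.55153007 -0.00064607  0.36165532]
 [ 0.56244169  0.1798991   0.36405526]]
pan 2027 ((0.38570713996887207, -0.3270134925842285), (0.27006712555885315, 0.16612890362739563), 83.08219146728516) [ 0.28946926 -0.46729311  0.03601211] [ 0.48378745 -0.18480797  0.04398338]
tray 2209 ((0.37707817554473877, 0.3479710817337036), (0.30037155747413635, 0.20024646818637848), 89.47927856445312) [0.27610739 0.19730697 0.0210448 ] [0.47835996 0.49812933 0.02897773]
```

Run:
```python
from h import *
R=toolR(-2,22); t=grasp_tcp([.509,-.027,.085],R); print(t)
w=t+[-.02,0,.11]; go(w,R); go(t,R,(w,R))
```

```text
[ 0.51603831 -0.02724578  0.06756894]
d [ 0.3098  0.6211 -0.0481] rot [  2.61 -21.94 -17.82] min rows 14.0
d [ 0.02  0.   -0.11] rot [0. 0. 0.] min rows 3.0
```

```bash
python3 -m crank '[[[0.0155,0.031,0],[0.13,-1.1,-0.89],1],[[0.0155,0.031,0],[0.13,-1.1,-0.89],1],[[0.0155,0.031,0],[0.13,-1.1,-0.89],1],[[0.0155,0.031,0],[0.13,-1.1,-0.89],1],[[0.0155,0.031,0],[0.13,-1.1,-0.89],1],[[0.0155,0.031,0],[0.13,-1.1,-0.89],1],[[0.0155,0.031,0],[0.13,-1.1,-0.89],1],[[0.0155,0.031,0],[0.13,-1.1,-0.89],1],[[0.0155,0.031,0],[0.13,-1.1,-0.89],1],[[0.0155,0.031,0],[0.13,-1.1,-0.89],1]]' && python3 -m crank '[[[0.0155,0.031,-0.004],[0.13,-1.1,-0.89],1],[[0.0155,0.031,-0.004],[0.13,-1.1,-0.89],1],[[0.0155,0.031,-0.004],[0.13,-1.1,-0.89],1],[[0.0155,0.031,-0.004],[0.13,-1.1,-0.89],1],[[0.0155,0.031,-0.004],[0.13,-1.1,-0.89],1],[[0.0155,0.031,-0.004],[0.13,-1.1,-0.89],1],[[0.0155,0.031,-0.004],[0.13,-1.1,-0.89],1],[[0.0155,0.031,-0.004],[0.13,-1.1,-0.89],1],[[0.0155,0.031,-0.004],[0.13,-1.1,-0.89],1],[[0.0155,0.031,-0.004],[0.13,-1.1,-0.89],1],[[0,0,0],[0,0,0],1],[[0,0,0],[0,0,0],1]]'
python3 - <<'E'
from h import *
R=toolR(-2,22); t=grasp_tcp([.509,-.027,.085],R); go(t,R)
E
```

```text
clock: 1.1
tool_pos: [0.3416, -0.3374, 0.2264]
orientation: [-179.1, 11.1, -172.9]
force: [1.4, 0.2, -1.4]
opening: 0.0877
gripper_force: 0.0
clock: 2.3
tool_pos: [0.4958, -0.0283, 0.1859]
orientation: [-179.8, 22.0, 178.2]
force: [-0.6, -0.7, -0.3]
opening: 0.0877
gripper_force: 0.0
d [ 0.0202  0.0011 -0.1183] rot [ 0.15 -0.03 -0.09] min rows 3.0
```

Now I descend, moving forward first so the fingers stay clear of the sash, and then close.

```bash
python3 -m crank '[[[0.004,0,-0.024],[0,0,0],1],[[0.004,0,-0.024],[0,0,0],1],[[0.004,0.001,-0.024],[0,0,0],1],[[0.004,0,-0.024],[0,0,0],1],[[0.004,0,-0.022],[0,0,0],1],[[0,0,0],[0,0,0],1],[[0,0,0],[0,0,0],-1],[[0,0,0],[0,0,0],-1],[[0,0,0],[0,0,0],-1],[[0,0,0],[0,0,0],-1],[[0,0,0],[0,0,0],-1]]'
python3 - <<'E'
from h import *
p,d=snap('scene'); cv2.imwrite('pics/s2.png',p[140:300,240:480].repeat(3,0).repeat(3,1)[:480,:720])
E
```

```text
clock: 3.4
tool_pos: [0.5252, -0.0316, 0.0859]
orientation: [179.2, 20.3, 178.1]
force: [-0.1, 0.2, -0.3]
opening: 0.0531
gripper_force: 0.1
```

View pics/s2.png

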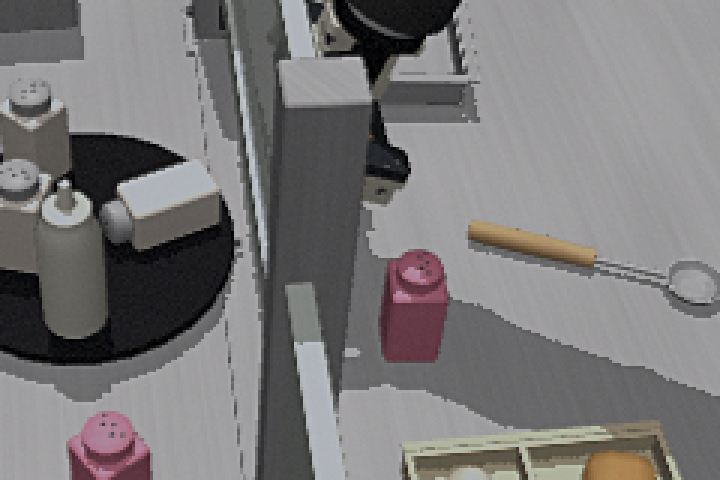

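The crop shows the gripper in front of the sash at about (385,170), beside the pink shaker at (415,300), which is untouched. The TCP is about 18 mm higher than commanded, so I read the state.

Run:
```python
from h import *
np.set_printoptions(precision=3,suppress=True)
o=ctrl.get_obs();print(o)
R=toolR(-2,22); t=grasp_tcp([.509,-.027,.085],R); go(t,R)
```

```text
{'clock': 3.45, 'joint_pos': array([  17.796,    4.576,  -58.215,   38.072,   -9.79 , -146.231]), 'qvel': array([-0.105,  0.229,  0.182,  0.183,  0.241, -0.16 ]), 'tau': array([ -0.282, -25.651,  18.969,   2.718,   0.377,   0.025]), 'tool_pos': array([ 0.525, -0.032,  0.086]), 'orientation': array([179.24 ,  20.334, 178.06 ]), 'force': array([0.451, 0.214, 0.614]), 'moment': array([0.237, 1.045, 0.025]), 'gripper_force': 0.3917291387915611, 'opening': 0.04919609302655957}
d [-0.009  0.004 -0.018] rot [-0.77 -1.64 -0.33] min rows 1.0
```

Joint 3 is at its fold limit here. I open, back off while recording joints, and fit a kinematic model so I can choose reachable tilts.

```bash
cat > rec.py <<'E'
from plant import ctrl; import json
o=ctrl.get_obs(); open('rec.jsonl','a').write(json.dumps([list(map(float,o[k])) for k in('joint_pos','tool_pos','orientation')])+'\n')
E
python3 rec.py; echo '[[-57.4616395,20.5907459,0.635084829,-0.0225394398,-70.136894,-16.5080512],[0.18626372,-0.64827949,0.22563283],[179.905239,-0.00598709438,-163.977361]]' >> rec.jsonl
python3 -m crank '[[[0,0,0],[0,0,0],1],[[0,0,0],[0,0,0],1],[[0,0,0],[0,0,0],1],[[0,0,0],[0,0,0],1],[[0,0,0],[0,0,0],1],[[0,0,0.025],[0,0,0],1],[[0,0,0.025],[0,0,0],1],[[-0.005,0,0.025],[0,0,0],1],[[-0.005,0,0.025],[0,0,0],1],[[0,0,0],[0,0,0],1]]'; python3 rec.py
python3 -m crank '[[[-0.01,0,0.03],[0,4,0],1],[[-0.01,0,0.03],[0,4,0],1],[[-0.01,0,0.03],[0,4,0],1],[[0,0,0],[0,0,0],1]]'; python3 rec.py
python3 -m crank '[[[0.01,-0.02,0.04],[3,0,0],1],[[0.01,-0.02,0.04],[3,0,0],1],[[0.01,-0.02,0.02],[3,0,3],1],[[0,0,0],[0,0,0],1]]'; python3 rec.py
cat > fit.py <<'E'
from h import *; import json
from scipy.optimize import least_squares
D=[json.loads(l) for l in open('rec.jsonl')]
rx,ry,rz=[lambda a,v=v: Ro.from_rotvec(np.array(v)*a,degrees=True) for v in np.eye(3)]
def fk(q,k):
    a1,d1,L2,L4,a3,L6=k
    R1=rz(q[0]); p=R1.apply([a1,0,d1]); R=R1*ry(q[1]); p=p+R.apply([0,0,L2])
    R=R*ry(-q[2]); p=p+R.apply([L4,0,a3]); R=R*rx(q[3])*ry(-q[4]); p=p+R.apply([L6,0,0])
    return p,R*rx(q[5])
if __name__=='__main__':
    f=lambda k: np.concatenate([fk(d[0],k)[0]-d[1] for d in D])
    s=least_squares(f,[.05,.35,.4,.4,.03,.25]); print(s.x.round(4).tolist(),np.abs(s.fun).max())
    for d in D:
        R=fk(d[0],s.x)[1]; T=Ro.from_euler('xyz',d[2],degrees=True); print(np.round(d[0],1),(R.inv()*T).as_rotvec(degrees=True).round(1))
    np.save('k.npy',s.x)
E
python3 fit.py
```

```text
clock: 4.45
tool_pos: [0.517, -0.0312, 0.1886]
orientation: [179.1, 20.6, 178.0]
force: [0.8, 0.3, -0.3]
opening: 0.0876
gripper_force: 0.0
clock: 4.85
tool_pos: [0.488, -0.0317, 0.2788]
orientation: [179.6, 8.5, 178.1]
force: [0.5, -0.1, -1.1]
opening: 0.0877
gripper_force: 0.0
clock: 5.25
tool_pos: [0.5177, -0.0957, 0.3766]
orientation: [170.6, 8.2, 179.7]
force: [-0.4, -0.5, -0.6]
opening: 0.0875
gripper_force: 0.0
[0.4019, -0.6105, 0.1895, 0.1371, 0.2054, -0.5662] 0.2140377867276521
[  17.8    4.6  -58.2   38.1   -9.8 -146.2] [105.8  56.7  89.6]
[-57.5  20.6   0.6  -0.  -70.1 -16.5] [-44.4  81.8 -44.4]
[  23.9   -5.   -44.4   15.2  -32.4 -127.3] [117.7  51.4  94.9]
[  22.    -4.9  -24.7    3.5  -62.4 -115.2] [107.9  44.9  99.3]
[  4.   -0.9  -4.   -8.9 -78.2 -92.6] [62.2 51.8 82.9]
```

```bash
cat > fit.py <<'E'
from h import *; import json, itertools
from scipy.optimize import least_squares
D=[json.loads(l) for l in open('rec.jsonl')]
rx,ry,rz=[lambda a,v=v: Ro.from_rotvec(np.array(v)*a,degrees=True) for v in np.eye(3)]
W6={'x':rx,'z':rz}
def chain(q,s): 
    R1=rz(q[0]);R2=R1*ry(q[1]);R3=R2*ry(s[0]*q[2]);R4=R3*(ry if s[4] else rx)(s[1]*q[3]);R5=R4*(rz if s[4]==2 else ry)(s[2]*q[4]);R6=R5*rx(s[3]*q[5]);return R1,R2,R3,R4,R5,R6
def fk(q,k,s,Rt):
    R=chain(q,s); k=np.asarray(k)
    p=R[0].apply([k[0],k[6],k[1]])+R[1].apply([0,0,k[2]])+R[2].apply([k[3],0,k[4]])+R[3].apply([0,k[7],k[8]])+R[4].apply([k[5],0,k[9]])
    return p,R[5]*Rt
if __name__=='__main__':
    T=Ro.concatenate([Ro.from_euler('xyz',d[2],degrees=True) for d in D]); best=[]
    for s in itertools.product((1,-1),(1,-1),(1,-1),(1,-1),(0,)):
        C=Ro.concatenate([chain(d[0],s)[5] for d in D]).inv()*T; m=C.mean(); e=(m.inv()*C).magnitude().max()*57.3; best.append((e,s,m))
    best.sort(key=lambda b:b[0]); print([(round(b[0],2),b[1]) for b in best[:4]])
    e,s,m=best[0]; print(m.as_matrix().round(3))
    f=lambda k: np.concatenate([fk(d[0],k,s,m)[0]-d[1] for d in D])
    r=lambda k: np.concatenate([f(k),1e-4*(k-k0)])
    k0=np.array([.0,.3,.4,.4,.0,.25,.0,.0,0,0])
    q=least_squares(r,k0); print(q.x.round(4).tolist(),np.abs(f(q.x)).max()); np.save('k.npy',q.x)
E
python3 fit.py
```

```text
[(np.float64(0.0), (-1, -1, -1, -1, 0)), (np.float64(36.71), (1, 1, 1, 1, 0)), (np.float64(57.05), (-1, 1, -1, -1, 0)), (np.float64(63.2), (1, -1, 1, 1, 0))]
[[ 0.  0.  1.]
 [-1. -0.  0.]
 [ 0. -1.  0.]]
[0.0, 0.1988, 0.6016, 0.4636, 0.0, 0.378, -0.0, -0.1918, -0.0, 0.0] 8.56694232567734e-09
```

```bash
cat > ik.py <<'E'
from fit import *
K=np.load('k.npy');SG=(-1,-1,-1,-1,0);RT=Ro.from_matrix(np.array([[0,0,1],[-1,0,0],[0,-1,0.]]))
LO=np.array([-176.03,-82.01,-58.28,-173.87,-174.79,-173.66]);HI=np.array([176.03,121.73,71.71,95.51,-.11,173.66])
def FK(q): return fk(q,K,SG,RT)
def ik(p,R,n=25,seed=None):
    g=np.random.default_rng(0); out=[]
    def f(q):
        P,Q=FK(q); return np.concatenate([P-p,(Q*R.inv()).as_rotvec()*.3])
    for i in range(n):
        q0=g.uniform(np.maximum(LO,-120),np.minimum(HI,120)) if seed is None or i else np.clip(seed,LO+.1,HI-.1)
        s=least_squares(f,q0,bounds=(LO,HI),x_scale=50,max_nfev=60)
        if np.abs(s.fun).max()<1e-3 and not any(np.abs(s.x-o).max()<3 for o in out): out.append(s.x)
    return out
E
python3 - <<'E'
from ik import *
np.set_printoptions(precision=0,suppress=True)
flip=Ro.from_euler('z',180,degrees=True)
for t in(22,35):
  for fl in(0,1):
    for z in(.085,.36):
        R=toolR(-2,t); R=R*flip if fl else R
        print('handle',t,fl,z,*ik(grasp_tcp([.509,-.027,z],R),R))
for t in(30,40,50):
  for fl in(0,1):
    R=toolR(18,t); R=R*flip if fl else R
    print('shaker',t,fl,*ik(grasp_tcp([.627,-.045,.058],R),R))
for t in(30,40):
  for psi in(-10,-45,-80):
   for fl in(0,1):
    R=toolR(psi,t); R=R*flip if fl else R
    print('pan',t,psi,fl,*ik(grasp_tcp([.386,-.327,.035],R),R))
E
```

```text
handle 22 0 0.085
handle 22 0 0.36 [  27.  -13.  -29.   13.  -54. -124.] [ 149.  -80.  -34.   25. -154.  140.]
handle 22 1 0.085
handle 22 1 0.36 [ 27. -13. -29.  13. -54.  56.]
handle 35 0 0.085
handle 35 0 0.36 [  30.  -20.  -45.   29.  -38. -141.] [ 145.  -79.  -47.   36. -148.  149.]
handle 35 1 0.085
handle 35 1 0.36 [ 30. -20. -45.  29. -38.  39.]
shaker 30 0 [ 10.  18. -32. -22. -11. -62.]
shaker 30 1 [ 10.  18. -32. -22. -11. 118.]
shaker 40 0 [ -2.  18. -25. -58. -15. -18.]
shaker 40 1 [ -2.  18. -25. -58. -15. 162.]
shaker 50 0 [-20.  21. -26. -91. -28.  28.]
shaker 50 1 [ -20.   21.  -26.  -91.  -28. -152.]
pan 30 -10 0 [-32.  13. -37. -43. -16. -29.]
pan 30 -10 1 [-32.  13. -37. -43. -16. 151.]
pan 30 -45 0
pan 30 -45 1
pan 30 -80 0
pan 30 -80 1
pan 40 -10 0 [-51.  15. -34. -72. -26.  14.]
pan 40 -10 1 [ -51.   15.  -34.  -72.  -26. -166.]
pan 40 -45 0 [ -58.   13.  -44. -123.  -10.   43.] [ -45.   12.  -39. -103.   -0.   13.]
pan 40 -45 1 [ -58.   13.  -44. -123.  -10. -137.] [ -45.   12.  -39. -103.   -0. -167.]
pan 40 -80 0
pan 40 -80 1
```

Run:
```python
from ik import *
np.set_printoptions(precision=0,suppress=True)
for t in(0,10,20,30,40,50):
  for psi in(-20,-2,15):
    for z in (.085,.04):
      R=toolR(psi,t); p=grasp_tcp([.509,-.027,z],R); r=[]
      for sd in([10,10,-40,-22,-11,-60],[-20,15,-40,-90,-28,28],[17,4,-55,38,-10,-140],[-50,10,-45,-130,-20,40]):
        r+=[q for q in ik(p,R,1,sd) if not any(abs(q-o).max()<3 for o in r)]
      if r: print(t,psi,z,*r)
```

```text
0 -20 0.085 [  19.   15.  -32.    0.  -43. -129.]
0 -20 0.04 [  19.   19.  -34.    0.  -37. -129.]
0 -2 0.085 [  19.   15.  -32.    0.  -43. -111.]
0 -2 0.04 [  19.   19.  -34.   -0.  -37. -111.]
0 15 0.085 [ 19.  15. -32.   0. -43. -94.]
0 15 0.04 [ 19.  19. -34.  -0. -37. -94.]
10 -20 0.085 [  24.   10.  -45.   15.  -28. -146.]
10 -20 0.04 [  23.   14.  -50.   20.  -20. -152.]
10 -2 0.085 [  22.   10.  -43.    9.  -28. -121.]
10 -2 0.04 [  22.   14.  -47.   12.  -20. -124.]
10 15 0.085 [ 20.  10. -40.   2. -30. -96.]
10 15 0.04 [ 20.  15. -43.   2. -23. -97.]
20 15 0.085 [  20.    7.  -50.    8.  -13. -102.]
40 15 0.085 [  7.   6. -40. -51.  -7. -33.]
40 15 0.04 [ -8.  12. -36. -76. -15.   4.]
50 -2 0.085 [ -29.    9.  -48. -121.  -24.   52.]
50 -2 0.04 [ -40.   23.  -56. -135.  -42.   80.]
50 15 0.085 [-24.  10. -39. -93. -29.  31.]
50 15 0.04 [ -33.   19.  -42. -104.  -36.   53.]
```

A 12° tilt at the handle is reachable and clears the sash.

Run:
```python
from ik import *
R=toolR(-2,12); t=grasp_tcp([.505,-.027,.085],R); print(t, ik(t,R,1,[22,10,-43,10,-27,-122]))
w=t+[-.01,0,.09]; go(w,R); go(t,R,(w,R))
```

```text
[ 0.50890636 -0.02713641  0.06661083] [array([  22.55144742,    8.59716051,  -46.49013439,   12.04857413,
        -24.44752248, -125.07234154])]
d [-0.0188  0.0686 -0.22  ] rot [-9.33 -3.58 -3.3 ] min rows 5.0
d [ 0.01  0.   -0.09] rot [0. 0. 0.] min rows 2.0
```

```bash
python3 -m crank '[[[-0.0024,0.0086,-0.0275],[-1.17,-0.45,-0.41],1],[[-0.0024,0.0086,-0.0275],[-1.17,-0.45,-0.41],1],[[-0.0024,0.0086,-0.0275],[-1.17,-0.45,-0.41],1],[[-0.0024,0.0086,-0.0275],[-1.17,-0.45,-0.41],1],[[-0.0024,0.0086,-0.0275],[-1.17,-0.45,-0.41],1],[[-0.0024,0.0086,-0.0275],[-1.17,-0.45,-0.41],1],[[-0.0024,0.0086,-0.0275],[-1.17,-0.45,-0.41],1],[[-0.002,0.0084,-0.0275],[-1.14,-0.43,-0.43],1],[[0,0,0],[0,0,0],1],[[0,0,0],[0,0,0],1]]'
python3 - <<'E'
from h import *
R=toolR(-2,12); t=grasp_tcp([.505,-.027,.085],R);go(t,R)
E
```

```text
clock: 6.25
tool_pos: [0.4959, -0.0233, 0.154]
orientation: [-179.9, 11.6, 178.3]
force: [0.2, -0.8, 1.5]
opening: 0.0875
gripper_force: 0.0
d [ 0.013  -0.0038 -0.0874] rot [ 0.07 -0.36 -0.26] min rows 2.0
```

```bash
python3 -m crank '[[[0.003,-0.001,-0.022],[0,0,0],1],[[0.003,-0.001,-0.022],[0,0,0],1],[[0.003,-0.001,-0.022],[0,0,0],1],[[0.003,-0.001,-0.021],[0,0,0],1],[[0,0,0],[0,0,0],1],[[0,0,0],[0,0,0],1]]' && python3 -m crank '[[[0,0,0],[0,0,0],-1],[[0,0,0],[0,0,0],-1],[[0,0,0],[0,0,0],-1],[[0,0,0],[0,0,0],-1],[[0,0,0],[0,0,0],-1],[[0,0,0],[0,0,0],-1]]'
```

```text
clock: 6.85
tool_pos: [0.5093, -0.0278, 0.0687]
orientation: [-180.0, 11.8, 178.1]
force: [0.9, 0.7, -0.4]
opening: 0.0877
gripper_force: 0.0
clock: 7.45
tool_pos: [0.5092, -0.0253, 0.0681]
orientation: [179.9, 11.9, 178.3]
force: [-8.7, 19.2, 3.4]
opening: 0.0527
gripper_force: 30.0
```

The handle is pinched (30 N at 52.7 mm). Raising the sash.

```bash
python3 -m crank '[[[0,0.003,0.01],[0,0,0],-1],[[0,0,0.02],[0,0,0],-1],[[0,0,0.025],[0,0,0],-1],[[0,0,0.025],[0,0,0],-1],[[0,0,0.025],[0,0,0],-1],[[0,0,0.025],[0,0,0],-1],[[0,0,0.025],[0,0,0],-1],[[0,0,0.025],[0,0,0],-1],[[0,0,0.025],[0,0,0],-1],[[0,0,0.025],[0,0,0],-1],[[0,0,0.02],[0,0,0],-1],[[0,0,0.005],[0,0,0],-1]]' && python3 -m crank '[[[0,0,0.005],[0,0,0],-1],[[0,0,0],[0,0,0],-1],[[0,0,0],[0,0,0],-1]]'
python3 - <<'E'
from h import *
p,d=snap('top'); W=pts('top',d)
m=(W[...,0]>.5)&(W[...,0]<.6)&(abs(W[...,1]-.15)<.08)&(W[...,2]>.45)&(W[...,2]<.75); q=W[m];print('rail',len(q),np.percentile(q,[5,50,95],0))
cv2.imwrite('pics/t3.png',p)
E
```

```text
clock: 8.65
tool_pos: [0.509, -0.0249, 0.3245]
orientation: [-180.0, 11.9, 178.2]
force: [5.8, -5.7, -4.8]
opening: 0.0531
gripper_force: 30.0
clock: 8.95
tool_pos: [0.509, -0.0249, 0.3282]
orientation: [-179.9, 11.8, 178.2]
force: [2.0, -4.9, 4.0]
opening: 0.053
gripper_force: 30.0
rail 8682 [[0.55004402 0.07794231 0.46824605]
 [0.55631481 0.14977087 0.57952505]
 [0.56367639 0.22190714 0.62343399]]
```

View pics/t3.png

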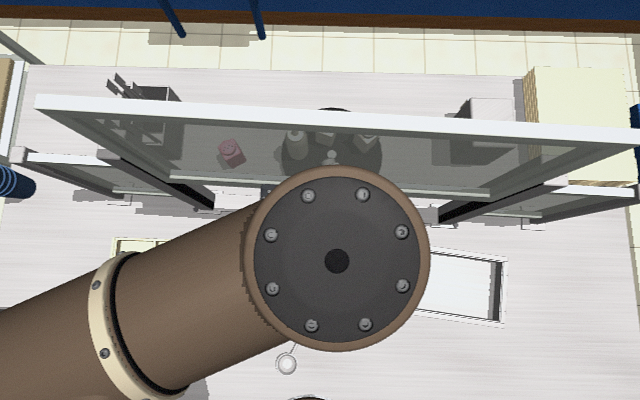

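The sash is up at about 0.305: the top rail is at z≈0.623 (row ~110 in the view), and the shaker cap is visible at (331,155). I release, back off and simulate the path to the shaker.

```bash
python3 -m crank '[[[0,0,0],[0,0,0],1],[[0,0,0],[0,0,0],1],[[0,0,0],[0,0,0],1],[[0,0,0],[0,0,0],1],[[-0.02,0,0],[0,0,0],1],[[-0.03,0,0],[0,0,0],1],[[-0.03,-0.01,0],[0,0,0],1],[[-0.02,-0.02,0],[0,0,0],1],[[0,0,0],[0,0,0],1]]'
cat >> ik.py <<'E'
def track(wps,q,n=10):
    """wps: list of (p,R); follow from joints q by local IK"""
    p,R=FK(q)
    for P,Q in wps:
        d=(Q*R.inv()).as_rotvec(); worst=0;jump=0
        for a in np.linspace(0,1,n+1)[1:]:
            Ra=Ro.from_rotvec(a*d)*R; pa=p+a*(P-p)
            f=lambda x: np.concatenate([FK(x)[0]-pa,(FK(x)[1]*Ra.inv()).as_rotvec()*.3,1e-5*(x-q)])
            s=least_squares(f,np.clip(q,LO+.01,HI-.01),bounds=(LO,HI),x_scale=50); jump=max(jump,abs(s.x-q).max()); worst=max(worst,abs(s.fun[:6]).max()); q=s.x
        z=FK(q)[1].as_matrix()[:,2]; P5=P-z*K[5]; c=chain(q,SG); P4=P5-c[3].apply([0,K[7],0])
        print('P',P.round(3),'q',q.round(0),'err',round(worst,4),'jump',round(jump,1),'P5',P5.round(2),'P4',P4.round(2)); p,R=P,Q
    return q
E
python3 - <<'E'
from ik import *
S,d=snap('scene');WS=pts('scene',d);p=S.astype(int)
m=(p.min(2)>90)&(abs(WS[...,2]-.0695)<.006)&(WS[...,0]<.72)&(WS[...,0]>.57)&(abs(WS[...,1]+.04)<.08)
q=WS[m];print(len(q),cv2.minAreaRect(q[:,:2].astype(np.float32)))
b=WS[m&(abs(WS[...,2]-.071)<.0035)]; print(len(b),cv2.minAreaRect(b[:,:2].astype(np.float32)))
q0=ctrl.get_obs()['joint_pos'];print(q0.round(0))
u=np.array([np.cos(np.radians(18)),np.sin(np.radians(18)),0])
for t in(40,45):
    print(t);R=toolR(18,t);g=np.array([.625,-.046,.060])
    w=[(grasp_tcp(g-.15*u+[0,0,.12],R),R),(grasp_tcp(g-.15*u+[0,0,.02],R),R),(grasp_tcp(g,R),R),(grasp_tcp(g+[0,0,.06],R),R),(grasp_tcp(g-.17*u+[0,0,.08],R),R)]
    for psi in(-20,-35):
        print(psi);Rp=toolR(psi,t);track(w+[(grasp_tcp([.386,-.327,.15],Rp),Rp),(grasp_tcp([.386,-.327,.036],Rp),Rp)],q0)
E
```

```text
clock: 9.9
tool_pos: [0.4065, -0.0557, 0.3281]
orientation: [180.0, 11.8, 178.1]
force: [0.5, 0.9, 0.6]
opening: 0.0877
gripper_force: 0.0
433 ((0.6367911696434021, -0.041585709899663925), (0.09510370343923569, 0.04779793322086334), 19.130977630615234)
379 ((0.6343227624893188, -0.0412231981754303), (0.09042227268218994, 0.045511405915021896), 19.933597564697266)
[  26.  -18.  -29.    6.  -68. -119.]
40
-20
P [ 0.494 -0.089  0.166] q [ -1.  -6. -39. -34. -22. -44.] err 0.0 jump 23.8 P5 [ 0.26 -0.16  0.46] P4 [ 0.32 -0.01  0.54]
P [ 0.494 -0.089  0.066] q [-15.   7. -36. -62. -23.  -4.] err 0.0 jump 4.2 P5 [ 0.26 -0.16  0.36] P4 [ 0.4  -0.11  0.48]
P [ 0.636 -0.042  0.046] q [ -2.  18. -26. -57. -15. -18.] err 0.0 jump 1.7 P5 [ 0.41 -0.12  0.34] P4 [ 0.52 -0.02  0.45]
P [ 0.636 -0.042  0.106] q [  4.  12. -29. -40. -14. -40.] err 0.0 jump 2.3 P5 [ 0.41 -0.12  0.4 ] P4 [0.47 0.04 0.49]
P [ 0.475 -0.095  0.126] q [ -8.  -3. -39. -46. -23. -26.] err 0.0 jump 1.7 P5 [ 0.24 -0.17  0.42] P4 [ 0.34 -0.05  0.53]
P [ 0.397 -0.331  0.136] q [-19.  -3. -53. -11.  -1. -80.] err 0.0031 jump 17.2 P
[... 2070 characters left out ...]
4. -30.  16.] err 0.0 jump 3.9 P5 [ 0.24 -0.17  0.33] P4 [ 0.38 -0.18  0.46]
P [ 0.638 -0.042  0.047] q [-11.  19. -25. -76. -21.   7.] err 0.0 jump 1.6 P5 [ 0.38 -0.12  0.31] P4 [ 0.52 -0.1   0.45]
P [ 0.638 -0.042  0.107] q [ -4.  12. -26. -59. -18. -17.] err 0.0 jump 2.3 P5 [ 0.38 -0.12  0.37] P4 [ 0.49 -0.03  0.5 ]
P [ 0.476 -0.094  0.127] q [-19.  -1. -37. -60. -29.  -5.] err 0.0 jump 1.9 P5 [ 0.22 -0.18  0.39] P4 [ 0.34 -0.12  0.53]
P [ 0.397 -0.335  0.137] q [-33.  -1. -41. -67.  -1. -24.] err 0.0248 jump 15.1 P5 [ 0.15 -0.18  0.38] P4 [ 0.29 -0.18  0.52]
P [ 0.397 -0.335  0.023] q [ -66.   16.  -45. -117.  -24.   53.] err 0.0205 jump 20.2 P5 [ 0.18 -0.18  0.29] P4 [ 0.16 -0.35  0.37]
```

Run:
```python
from ik import *
np.set_printoptions(precision=0,suppress=True)
for t in(45,55,65,72):
  for psi in(5,19,30):
   R=toolR(psi,t);p=grasp_tcp([.615,-.049,.058],R)
   for q in ik(p,R,14,[-11,19,-25,-76,-21,7]):
    P5=p-R.as_matrix()[:,2]*K[5]; P4=P5-chain(q,SG)[3].apply([0,K[7],0])
    E=P4-chain(q,SG)[2].apply([K[3],0,0])
    print(t,psi,q,'P5',(100*P5).round(0),'P4',(100*P4).round(0),'E',(100*E).round(0))
```

```text
45 5 [ -8.  17. -28. -85.  -9.   4.] P5 [36. -7. 31.] P4 [50. -7. 45.] E [17. -3. 77.]
45 19 [-13.  19. -26. -77. -23.   9.] P5 [ 37. -13.  31.] P4 [ 51. -12.  45.] E [19. -4. 77.]
45 30 [-16.  21. -22. -71. -32.  13.] P5 [ 40. -18.  31.] P4 [ 53. -15.  44.] E [21. -6. 76.]
55 5 [ -32.   24.  -39. -123.  -36.   62.] P5 [32. -7. 26.] P4 [ 39. -24.  34.] E [ 21. -13.  75.]
55 19 [ -28.   24.  -30. -100.  -38.   45.] P5 [ 34. -14.  26.] P4 [ 45. -25.  38.] E [ 21. -12.  75.]
55 30 [-27.  25. -25. -87. -44.  38.] P5 [ 36. -20.  26.] P4 [ 49. -26.  39.] E [ 23. -12.  74.]
65 5 [ -40.   35.  -47. -132.  -59.   83.] P5 [29. -8. 21.] P4 [ 32. -27.  23.] E [ 27. -22.  69.]
65 19 [ -38.   32.  -35. -111.  -55.   66.] P5 [ 31. -15.  21.] P4 [ 40. -31.  28.] E [ 25. -20.  71.]
65 30 [-36.  33. -27. -97. -57.  56.] P5 [ 33. -21.  21.] P4 [ 45. -33.  31.] E [ 26. -19.  71.]
72 5 [ -43.   45.  -49. -133.  -75.   93.] P5 [27. -8. 17.] P4 [ 29. -27.  16.] E [ 31. -29.  62.]
72 19 [ -42.   40.  -37. -114.  -66.   77.] P5 [ 29. -16.  17.] P4 [ 37. -33.  21.] E [ 28. -26.  66.]
72 30 [ -40.   39.  -28. -101.  -66.   66.] P5 [ 32. -22.  17.] P4 [ 43. -36.  24.] E [ 29. -24.  67.]
```

```bash
cat > plan.py <<'E'
from ik import *
u=np.array([np.cos(np.radians(18)),np.sin(np.radians(18)),0]); g=np.array([.621,-.047,.0605]); R=toolR(18,57)
W=[(grasp_tcp(g-.16*u+[0,0,.14],R),R),(grasp_tcp(g-.16*u,R),R),(grasp_tcp(g,R),R),(grasp_tcp(g+[0,0,.06],R),R),(grasp_tcp(g-.19*u+[0,0,.09],R),R)]
E
python3 - <<'E'
from plan import *
q0=ctrl.get_obs()['joint_pos'];q=track(W,q0)
for t,psi in((45,-10),(45,-20),(48,-20),(50,-30)):
    Rp=toolR(psi,t); print(t,psi); track([(grasp_tcp([.386,-.327,.13],Rp),Rp),(grasp_tcp([.386,-.327,.04],Rp),Rp)],q)
go(*W[0])
E
```

```text
P [ 0.484 -0.092  0.19 ] q [-35.  -3. -36. -74. -44.  14.] err 0.0 jump 49.6 P5 [ 0.18 -0.19  0.4 ] P4 [ 0.29 -0.2   0.55]
P [ 0.484 -0.092  0.05 ] q [-49.  22. -41. -94. -51.  58.] err 0.0 jump 4.5 P5 [ 0.18 -0.19  0.26] P4 [ 0.29 -0.33  0.34]
P [ 0.636 -0.042  0.05 ] q [ -30.   25.  -31. -104.  -40.   50.] err 0.0 jump 2.1 P5 [ 0.33 -0.14  0.26] P4 [ 0.44 -0.26  0.36]
P [ 0.636 -0.042  0.11 ] q [-25.  16. -28. -94. -35.  32.] err 0.0 jump 1.8 P5 [ 0.33 -0.14  0.32] P4 [ 0.45 -0.21  0.45]
P [ 0.455 -0.101  0.14 ] q [-44.   3. -39. -80. -49.  31.] err 0.0 jump 2.5 P5 [ 0.15 -0.2   0.35] P4 [ 0.27 -0.26  0.48]
45 -10
P [ 0.399 -0.329  0.117] q [-48.   3. -34. -62. -29.  -2.] err 0.0 jump 4.3 P5 [ 0.14 -0.28  0.38] P4 [ 0.27 -0.3   0.52]
P [ 0.399 -0.329  0.027] q [-59.  17. -35. -82. -33.  29.] err 0.0 jump 3.2 P5 [ 0.14 -0.28  0.29] P4 [ 0.24 -0.4   0.41]
45 -20
P [ 0.398 -0.332  0.117] q [-37.   0. -38. -58. -14. -20.] err 0.0 jump 10.2 P5 [ 0.15 -0.24  0.38] P4 [ 0.29 -0.22  0.51]
P [ 0.398 -0.332  0.027] q [-59.  15. -38. -91. -27.  32.] err 0.0 jump 6.4 P5 [ 0.15 -0.24  0.29] P4 [ 0.22 -0.37  0.41]
48 -20
P [ 0.399 -0.332  0.117] q [-47.   1. -37. -71. -21.  -1.] err 0.0 jump 5.2 P5 [ 0.14 -0.24  0.37] P4 [ 0.26 -0.28  0.51]
P [ 0.399 -0.332  0.027] q [-66.  17. -40. -98. -33.  44.] err 0.0 jump 5.0 P5 [ 0.14 -0.24  0.28] P4 [ 0.18 -0.39  0.38]
50 -30
P [ 0.398 -0.334  0.118] q [-45.  -0. -39. -81. -11.   0.] err 0.0 jump 6.1 P5 [ 0.15 -0.19  0.36] P4 [ 0.25 -0.25  0.51]
P [ 0.398 -0.334  0.028] q [ -73.   20.  -48. -117.  -36.   64.] err 0.0 jump 9.4 P5 [ 0.15 -0.19  0.27] P4 [ 0.11 -0.37  0.34]
d [ 0.0761 -0.0365 -0.138 ] rot [  6.32 -44.93  18.81] min rows 6.0
```

```bash
python3 -m crank '[[[0.0038,-0.0018,-0.0069],[0.32,-2.25,0.94],1],[[0.0038,-0.0018,-0.0069],[0.32,-2.25,0.94],1],[[0.0038,-0.0018,-0.0069],[0.32,-2.25,0.94],1],[[0.0038,-0.0018,-0.0069],[0.32,-2.25,0.94],1],[[0.0038,-0.0018,-0.0069],[0.32,-2.25,0.94],1],[[0.0038,-0.0018,-0.0069],[0.32,-2.25,0.94],1],[[0.0038,-0.0018,-0.0069],[0.32,-2.25,0.94],1],[[0.0038,-0.0018,-0.0069],[0.32,-2.25,0.94],1],[[0.0038,-0.0018,-0.0069],[0.32,-2.25,0.94],1],[[0.0038,-0.0018,-0.0069],[0.32,-2.25,0.94],1]]' && python3 -m crank '[[[0.0038,-0.0018,-0.0069],[0.32,-2.25,0.94],1],[[0.0038,-0.0018,-0.0069],[0.32,-2.25,0.94],1],[[0.0038,-0.0018,-0.0069],[0.32,-2.25,0.94],1],[[0.0038,-0.0018,-0.0069],[0.32,-2.25,0.94],1],[[0.0038,-0.0018,-0.0069],[0.32,-2.25,0.94],1],[[0.0038,-0.0018,-0.0069],[0.32,-2.25,0.94],1],[[0.0038,-0.0018,-0.0069],[0.32,-2.25,0.94],1],[[0.0038,-0.0018,-0.0069],[0.32,-2.25,0.94],1],[[0.0038,-0.0018,-0.0069],[0.32,-2.25,0.94],1],[[0.0038,-0.0018,-0.0069],[0.32,-2.25,0.94],1],[[0,0,0],[0,0,0],1],[[0,0,0],[0,0,0],1]]'
python3 - <<'E'
from plan import *
print(ctrl.get_obs()['joint_pos'].round(0))
go(*W[0]);go(*W[1])
E
```

```text
clock: 10.95
tool_pos: [0.4471, -0.0723, 0.2584]
orientation: [177.6, 34.4, -173.2]
force: [-0.5, 0.4, 0.0]
opening: 0.0878
gripper_force: 0.0
clock: 12.15
tool_pos: [0.4529, -0.1067, 0.1875]
orientation: [178.4, 47.7, -167.4]
force: [0.7, -0.7, -0.1]
opening: 0.0878
gripper_force: 0.0
[-16. -11. -39. -52. -29. -22.]
d [0.0309 0.0151 0.0027] rot [ 1.5  -9.22  4.09] min rows 2.0
d [ 0.0309  0.0151 -0.1373] rot [ 1.5  -9.22  4.09] min rows 3.0
```

```bash
python3 -m crank '[[[0.003,0.0015,-0.0137],[0.15,-0.92,0.41],1],[[0.003,0.0015,-0.0137],[0.15,-0.92,0.41],1],[[0.003,0.0015,-0.0137],[0.15,-0.92,0.41],1],[[0.003,0.0015,-0.0137],[0.15,-0.92,0.41],1],[[0.003,0.0015,-0.0137],[0.15,-0.92,0.41],1],[[0.003,0.0015,-0.0137],[0.15,-0.92,0.41],1],[[0.003,0.0015,-0.0137],[0.15,-0.92,0.41],1],[[0.003,0.0015,-0.0137],[0.15,-0.92,0.41],1],[[0.003,0.0015,-0.0137],[0.15,-0.92,0.41],1],[[0.003,0.0015,-0.0137],[0.15,-0.92,0.41],1],[[0,0,0],[0,0,0],1],[[0,0,0],[0,0,0],1]]'
python3 - <<'E'
from plan import *
print(ctrl.get_obs()['joint_pos'].round(0))
go(*W[1]);go(*W[2])
E
```

```text
clock: 13.35
tool_pos: [0.482, -0.088, 0.0504]
orientation: [179.8, 56.9, -161.7]
force: [0.3, 0.3, 0.5]
opening: 0.0876
gripper_force: 0.0
[-49.  22. -41. -93. -51.  58.]
d [ 0.0018 -0.0036 -0.0001] rot [-0.06 -0.07 -0.43] min rows 1.0
d [ 1.54e-01  4.59e-02 -1.00e-04] rot [-0.06 -0.07 -0.43] min rows 4.0
```

```bash
python3 -m crank '[[[0.016,0.001,0],[0,0,-0.4],1],[[0.016,0.005,0],[0,0,0],1],[[0.016,0.005,0],[0,0,0],1],[[0.016,0.005,0],[0,0,0],1],[[0.016,0.005,0],[0,0,0],1],[[0.016,0.005,0],[0,0,0],1],[[0.016,0.005,0],[0,0,0],1],[[0.016,0.005,0],[0,0,0],1],[[0.016,0.005,0],[0,0,0],1],[[0.01,0.005,0],[0,0,0],1],[[0,0,0],[0,0,0],1]]'
python3 - <<'E'
from plan import *
go(*W[2]);p,d=snap('scene'); cv2.imwrite('pics/s4.png',p[130:290,200:440].repeat(3,0).repeat(3,1))
E
```

```text
clock: 14.45
tool_pos: [0.638, -0.0421, 0.053]
orientation: [-179.5, 57.2, -161.6]
force: [-0.2, -0.5, 0.2]
opening: 0.0871
gripper_force: 0.0
d [-0.002  -0.     -0.0027] rot [ 0.16  0.29 -0.04] min rows 1.0
```

View pics/s4.png

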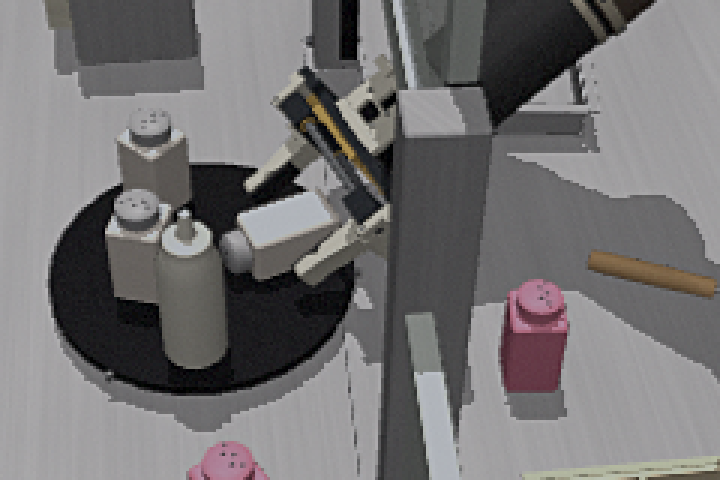

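The fingers straddle the fallen shaker, with tips at (250,185) and (305,270) on either side of its body at (290,230). Nothing has been disturbed, so I close on it.

```bash
python3 -m crank '[[[0,0,-0.002],[0,0,0],-1],[[0,0,0],[0,0,0],-1],[[0,0,0],[0,0,0],-1],[[0,0,0],[0,0,0],-1],[[0,0,0],[0,0,0],-1],[[0,0,0],[0,0,0],-1],[[0,0,0],[0,0,0],-1],[[0,0,0],[0,0,0],-1]]' && python3 -m crank '[[[0,0,0.005],[0,0,0],-1],[[0,0,0.01],[0,0,0],-1],[[0,0,0.01],[0,0,0],-1],[[0,0,0.01],[0,0,0],-1],[[0,0,0.01],[0,0,0],-1],[[0,0,0.01],[0,0,0],-1],[[0,0,0.005],[0,0,0],-1],[[0,0,0],[0,0,0],-1]]'
python3 - <<'E'
from plan import *
go(*W[4]);p,d=snap('scene'); cv2.imwrite('pics/s5.png',p[130:290,200:440].repeat(3,0).repeat(3,1))
E
```

```text
clock: 15.3
tool_pos: [0.6369, -0.0439, 0.0491]
orientation: [-179.7, 57.1, -161.9]
force: [-0.5, -0.1, 0.5]
opening: 0.0447
gripper_force: 29.8
clock: 16.1
tool_pos: [0.6372, -0.0436, 0.1102]
orientation: [-179.6, 57.2, -161.7]
force: [-0.1, 0.4, -2.3]
opening: 0.045
gripper_force: 29.8
d [-0.1819 -0.0572  0.0301] rot [0.18 0.25 0.07] min rows 4.0
```

View pics/s5.png

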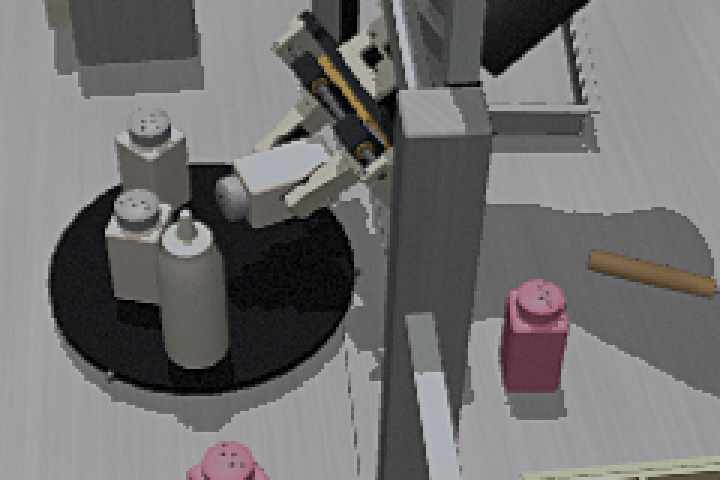

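The shaker is held level at (280,180) above the disc and the other condiments are still standing. Pulling out.

```bash
python3 -m crank '[[[-0.01,-0.003,0],[0,0,0],-1],[[-0.0155,-0.005,0],[0,0,0],-1],[[-0.0155,-0.005,0],[0,0,0],-1],[[-0.0155,-0.005,0.002],[0,0,0],-1],[[-0.0155,-0.005,0.004],[0,0,0],-1],[[-0.0155,-0.005,0.004],[0,0,0],-1],[[-0.0155,-0.005,0.004],[0,0,0],-1],[[-0.0155,-0.005,0.004],[0,0,0],-1],[[-0.0155,-0.005,0.004],[0,0,0],-1],[[-0.0155,-0.005,0.004],[0,0,0],-1],[[-0.0155,-0.005,0.004],[0,0,0],-1],[[-0.0155,-0.004,0],[0,0,0],-1]]'
python3 - <<'E'
from plan import *
o=ctrl.get_obs();print(o['joint_pos'].round(0))
# shaker centre is ~15 mm ahead of grasp: put grasp 13 mm behind pan centre
for z in(.12,.045):
    R=toolR(-10,45); t=grasp_tcp(np.array([.386,-.327,z])-.013*np.array([.985,-.174,0]),R); go(t,R); track([(t,R)],o['joint_pos'])
E
```

```text
clock: 17.35
tool_pos: [0.4555, -0.1013, 0.1401]
orientation: [-179.5, 57.2, -161.7]
force: [-0.3, -1.1, -2.5]
opening: 0.0448
gripper_force: 29.8
[-45.   4. -39. -80. -49.  31.]
d [-0.0692 -0.2258 -0.0334] rot [ -0.59  12.27 -27.82] min rows 5.0
P [ 0.386 -0.327  0.107] q [-51.   4. -35. -65. -31.   3.] err 0.0 jump 3.7 P5 [ 0.12 -0.28  0.37] P4 [ 0.25 -0.31  0.51]
d [-0.0692 -0.2258 -0.1084] rot [ -0.59  12.27 -27.82] min rows 6.0
P [ 0.386 -0.327  0.032] q [-60.  15. -36. -80. -33.  29.] err 0.0 jump 2.2 P5 [ 0.12 -0.28  0.3 ] P4 [ 0.22 -0.39  0.42]
```

```bash
python3 -m crank '[[[-0.0058,-0.0188,-0.001],[-0.05,1.02,-2.32],-1],[[-0.0058,-0.0188,-0.001],[-0.05,1.02,-2.32],-1],[[-0.0058,-0.0188,-0.001],[-0.05,1.02,-2.32],-1],[[-0.0058,-0.0188,-0.001],[-0.05,1.02,-2.32],-1],[[-0.0058,-0.0188,-0.002],[-0.05,1.02,-2.32],-1],[[-0.0058,-0.0188,-0.002],[-0.05,1.02,-2.32],-1],[[-0.0058,-0.0188,-0.003],[-0.05,1.02,-2.32],-1],[[-0.0058,-0.0188,-0.003],[-0.05,1.02,-2.32],-1],[[-0.0058,-0.0188,-0.003],[-0.05,1.02,-2.32],-1],[[-0.0058,-0.0188,-0.003],[-0.05,1.02,-2.32],-1],[[-0.0058,-0.0188,-0.003],[-0.05,1.02,-2.32],-1],[[-0.0054,-0.019,-0.003],[-0.05,1.02,-2.32],-1]]'
python3 -m crank '[[[0,0,0],[0,0,0],-1],[[0,0,0],[0,0,0],-1]]'
python3 - <<'E'
from plan import *
R=toolR(-10,45); t=grasp_tcp(np.array([.386,-.327,.045])-.013*np.array([.985,-.174,0]),R); go(t,R)
p,d=snap('scene'); cv2.imwrite('pics/s6.png',p[60:260,300:540].repeat(3,0).repeat(3,1))
E
```

```text
clock: 18.55
tool_pos: [0.3863, -0.3271, 0.1134]
orientation: [179.9, 45.0, 169.8]
force: [-0.1, -0.9, -3.1]
opening: 0.0447
gripper_force: 29.8
clock: 18.75
tool_pos: [0.387, -0.3259, 0.1133]
orientation: [179.8, 45.0, 169.9]
force: [1.0, 0.2, -2.7]
opening: 0.0448
gripper_force: 29.8
d [-0.0007 -0.0011 -0.0816] rot [-0.12  0.03 -0.  ] min rows 2.0
```

View pics/s6.png

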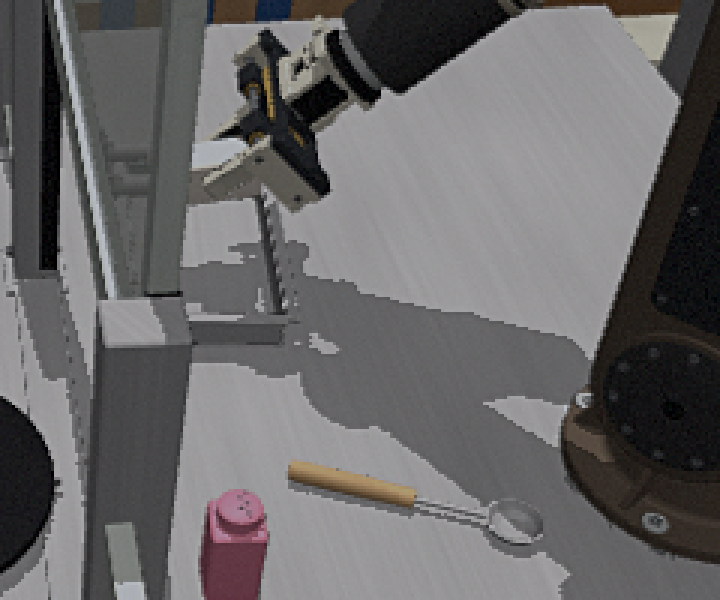

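The shaker is held over the pan at (220,170), with the pan rim at (270,250). Lowering in.

```bash
python3 -m crank '[[[0,0,-0.01],[0,0,0],-1],[[0,-0.001,-0.01],[0,0,0],-1],[[0,0,-0.01],[0,0,0],-1],[[0,0,-0.01],[0,0,0],-1],[[0,0,-0.01],[0,0,0],-1],[[0,0,-0.01],[0,0,0],-1],[[0,0,-0.01],[0,0,0],-1],[[0,0,-0.006],[0,0,0],-1],[[0,0,-0.003],[0,0,0],-1],[[0,0,0],[0,0,0],-1]]'; python3 -m crank '[[[0,0,-0.003],[0,0,0],-1],[[0,0,0],[0,0,0],-1]]'
```

```text
clock: 19.8
tool_pos: [0.3871, -0.3275, 0.0339]
orientation: [179.8, 45.0, 169.8]
force: [0.5, 0.3, -3.1]
opening: 0.0451
gripper_force: 29.8
clock: 20.0
tool_pos: [0.3874, -0.3276, 0.0313]
orientation: [179.9, 45.0, 169.9]
force: [0.1, 0.4, -3.4]
opening: 0.0451
gripper_force: 29.8
```

```bash
for i in 1 2 3; do python3 -m crank '[[[0,0,-0.002],[0,0,0],-1],[[0,0,0],[0,0,0],-1]]' | grep -E 'tool_pos|force'; done
```

```text
tool_pos: [0.3877, -0.3274, 0.03]
force: [-3.0, 1.7, 5.7]
gripper_force: 30.0
tool_pos: [0.3876, -0.3275, 0.0287]
force: [-9.9, 4.6, 15.1]
gripper_force: 30.0
tool_pos: [0.3875, -0.3276, 0.0269]
force: [-12.3, 3.1, 19.3]
gripper_force: 30.0
```

```bash
python3 -m crank '[[[0,0,0],[0,0,0],0.08],[[0,0,0],[0,0,0],0.08],[[0,0,0],[0,0,0],0.2],[[0,0,0],[0,0,0],0.5],[[0,0,0],[0,0,0],1],[[0,0,0],[0,0,0],1],[[0,0,0],[0,0,0],1],[[0,0,0],[0,0,0],1]]' && python3 -m crank '[[[-0.004,0,0.01],[0,0,0],1],[[-0.006,0.001,0.015],[0,0,0],1],[[-0.006,0.001,0.02],[0,0,0],1],[[-0.006,0.001,0.03],[0,0,0],1],[[0,0,0.04],[0,0,0],1],[[0,0,0.04],[0,0,0],1],[[0,0,0.04],[0,0,0],1],[[0,0,0.04],[0,0,0],1],[[0,0,0],[0,0,0],1]]'
python3 - <<'E'
from plan import *
p,d=snap('scene'); q,e=snap('top')
W=pts('scene',d);T=pts('top',e)
a=p[60:260,300:500].repeat(2,0).repeat(2,1); b=q[230:340,370:540].repeat(2,0).repeat(2,1)
o=np.zeros((400,760,3),np.uint8);o[:,:400]=a;o[:220,410:750]=b;cv2.imwrite('pics/s7.png',o)
m=(abs(T[...,0]-.386)<.08)&(abs(T[...,1]+.327)<.12)&(T[...,2]>.036)&(T[...,2]<.075)
z=T[...,2][m];print(len(z),np.percentile(z,[5,25,50,75,95]).round(4))
print(ctrl.get_obs()['joint_pos'].round(1),ctrl.get_obs()['tool_pos'])
E
```

```text
clock: 21.4
tool_pos: [0.3873, -0.3276, 0.0251]
orientation: [179.9, 45.0, 169.9]
force: [0.2, -0.2, 0.0]
opening: 0.0853
gripper_force: 0.0
clock: 22.3
tool_pos: [0.3667, -0.3254, 0.2647]
orientation: [-179.6, 45.5, 170.4]
force: [-0.9, 0.1, -1.0]
opening: 0.0875
gripper_force: 0.0
1562 [0.0373 0.0396 0.0423 0.0479 0.0504]
[-38.1 -14.6 -33.4 -35.6 -35.  -38.9] [ 0.3656011  -0.32376014  0.25898231]
```

View pics/s7.png

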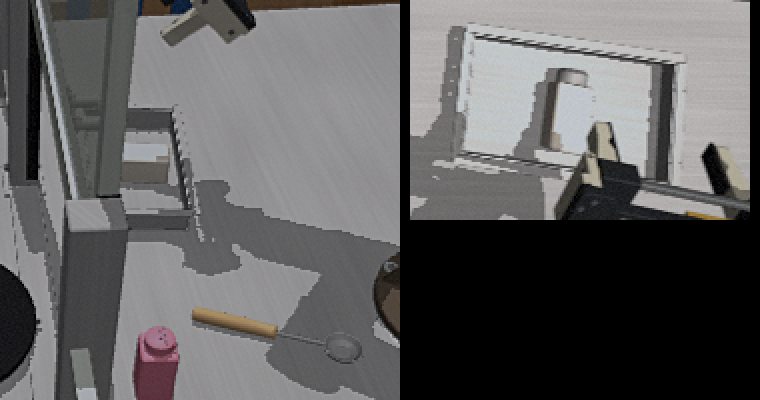

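The shaker lies flat in the pan: its top face is at z≈0.049, at (570,110) in the right panel and well inside the rims. Next I plan the closing push with shut fingers on the bar, leaning right so the gripper clears the pink shaker.

Run:
```python
from ik import *
q0=ctrl.get_obs()['joint_pos']
for lean in(20,-20):
    R=toolR(-2,12,lean); print(lean,R.as_matrix()[:,2].round(2),R.as_matrix()[:,1].round(2))
    w=[np.array(v) for v in([.42,-.15,.40],[.42,-.03,.42],[.508,-.02,.39],[.508,-.02,.2],[.508,-.02,.035])]
    track([(v,R) for v in w],q0); go(w[0],R)
```

```text
20 [ 0.22  0.33 -0.92] [0.03 0.94 0.34]
P [ 0.42 -0.15  0.4 ] q [-15.  -7.  -4. -22. -85. -79.] err 0.0 jump 10.8 P5 [ 0.34 -0.27  0.75] P4 [ 0.38 -0.1   0.82]
P [ 0.42 -0.03  0.42] q [  5. -14.  -8. -18. -81. -99.] err 0.0 jump 2.2 P5 [ 0.34 -0.15  0.77] P4 [0.32 0.03 0.83]
P [ 0.508 -0.02   0.39 ] q [  5.  -5.  -5. -18. -76. -97.] err 0.0 jump 0.9 P5 [ 0.43 -0.14  0.74] P4 [0.41 0.04 0.8 ]
P [ 0.508 -0.02   0.2  ] q [  5.   2. -22. -23. -54. -87.] err 0.0 jump 2.2 P5 [ 0.43 -0.14  0.55] P4 [0.44 0.04 0.61]
P [ 0.508 -0.02   0.035] q [  2.  15. -29. -33. -36. -72.] err 0.0 jump 2.1 P5 [ 0.43 -0.14  0.38] P4 [0.49 0.02 0.46]
d [0.0544 0.1738 0.141 ] rot [22.77 30.64 13.42] min rows 5.0
-20 [ 0.2  -0.34 -0.92] [ 0.03  0.94 -0.34]
P [ 0.42 -0.15  0.4 ] q [  27.  -16.  -29.   24.  -77. -122.] err 0.0 jump 26.1 P5 [ 0.35 -0.02  0.75] P4 [0.25 0.13 0.67]
P [ 0.42 -0.03  0.42] q [  46.  -15.  -25.   22.  -86. -138.] err 0.0 jump 2.1 P5 [0.35 0.1  0.77] P4 [0.21 0.21 0.7 ]
P [ 0.508 -0.02   0.39 ] q [  37.   -5.  -22.   24.  -77. -133.] err 0.0 jump 1.1 P5 [0.43 0.11 0.74] P4 [0.31 0.24 0.66]
P [ 0.508 -0.02   0.2  ] q [  36.    1.  -42.   29.  -53. -145.] err 0.0 jump 2.7 P5 [0.43 0.11 0.55] P4 [0.28 0.21 0.48]
P [ 0.508 -0.02   0.035] q [  28.   15.  -58.   56.  -28. -170.] err 0.0029 jump 5.1 P5 [0.44 0.11 0.38] P4 [0.25 0.13 0.34]
d [0.0544 0.1738 0.141 ] rot [-15.93  34.61   1.86] min rows 5.0
```

```bash
python3 -m crank '[[[0,0,0.02],[1.9,2.55,1.12],0.5],[[0.005,0.016,0.012],[1.9,2.55,1.12],0],[[0.005,0.016,0.011],[1.9,2.55,1.12],-0.5],[[0.005,0.016,0.011],[1.9,2.55,1.12],-1],[[0.005,0.016,0.011],[1.9,2.55,1.12],-1],[[0.005,0.016,0.011],[1.9,2.55,1.12],-1],[[0.005,0.016,0.011],[1.9,2.55,1.12],-1],[[0.005,0.016,0.011],[1.9,2.55,1.12],-1],[[0.005,0.016,0.011],[1.9,2.55,1.12],-1],[[0.005,0.016,0.011],[1.9,2.55,1.12],-1],[[0.005,0.016,0.011],[1.9,2.55,1.12],-1],[[0.005,0.016,0.011],[1.9,2.55,1.12],-1]]'; python3 -m crank '[[[0,0.03,0.005],[0,0,0],-1],[[0,0.03,0.005],[0,0,0],-1],[[0,0.03,0.005],[0,0,0],-1],[[0,0.02,0.005],[0,0,0],-1],[[0,0,0],[0,0,0],-1],[[0,0,0],[0,0,0],-1]]'
python3 - <<'E'
from h import *
R=toolR(-2,12,20);go([.508,-.02,.385],R)
E
```

```text
clock: 23.6
tool_pos: [0.4204, -0.1478, 0.3984]
orientation: [159.4, 10.8, 173.8]
force: [-0.1, -0.6, -0.1]
opening: 0.001
gripper_force: 0.0
clock: 24.2
tool_pos: [0.4201, -0.0381, 0.4185]
orientation: [159.5, 11.0, 173.9]
force: [-0.3, -0.8, 0.4]
opening: 0.0003
gripper_force: 0.0
d [ 0.0879  0.0181 -0.0335] rot [-0.08 -0.26 -0.04] min rows 2.0
```

```bash
python3 -m crank '[[[0.022,0.0045,0],[0,0,0],-1],[[0.022,0.0045,0],[0,0,0],-1],[[0.022,0.0045,-0.01],[0,0,0],-1],[[0.022,0.0045,-0.01],[0,0,0],-1],[[0,0,-0.013],[0,0,0],-1],[[0,0,0],[0,0,0],-1]]';  python3 -m crank '[[[0,0,-0.01],[0,0,0],-1],[[0,0,-0.01],[0,0,0],-1],[[0,0,-0.01],[0,0,0],-1],[[0,0,-0.01],[0,0,0],-1],[[0,0,-0.01],[0,0,0],-1],[[0,0,0],[0,0,0],-1]]'
python3 - <<'E'
from h import *
p,d=snap('top'); W=pts('top',d)
m=(W[...,0]>.5)&(W[...,0]<.6)&(abs(W[...,1]-.15)<.08)&(W[...,2]>.45)&(W[...,2]<.75); q=W[m];print('rail',len(q),np.percentile(q,[50,95],0))
E
```

```text
clock: 24.8
tool_pos: [0.5076, -0.0212, 0.383]
orientation: [159.6, 10.8, 173.7]
force: [0.4, 0.2, -0.6]
opening: 0.0007
gripper_force: 0.0
clock: 25.4
tool_pos: [0.5076, -0.0204, 0.3354]
orientation: [159.6, 11.0, 173.8]
force: [0.5, 0.9, 0.1]
opening: 0.0007
gripper_force: 0.0
rail 7722 [[0.55632244 0.14985432 0.5694764 ]
 [0.56382254 0.2219243  0.61092748]]
```

The push works; the rail has dropped about 12 mm. Continuing down.

```bash
python3 -m crank '[[[0,0,-0.015],[0,0,0],-1],[[0,0,-0.02],[0,0,0],-1],[[0,0,-0.02],[0,0,0],-1],[[0,0,-0.02],[0,0,0],-1],[[0,0,-0.02],[0,0,0],-1],[[0,0,-0.02],[0,0,0],-1],[[0,0,-0.02],[0,0,0],-1],[[0,0,-0.01],[0,0,0],-1],[[0,0,0],[0,0,0],-1]]'
python3 - <<'E'
from h import *
p,d=snap('top'); W=pts('top',d)
m=(W[...,0]>.5)&(W[...,0]<.6)&(abs(W[...,1]-.15)<.08)&(W[...,2]>.3)&(W[...,2]<.75); q=W[m];print('rail',len(q),np.percentile(q,[50,95],0))
cv2.imwrite('pics/t8.png',p); go([.508,-.02,.048],toolR(-2,12,20))
E
```

```text
clock: 26.35
tool_pos: [0.5078, -0.0204, 0.1908]
orientation: [159.6, 11.0, 173.8]
force: [0.1, -0.4, 0.5]
opening: 0.0005
gripper_force: 0.0
rail 2699 [[0.55710147 0.15710154 0.46272435]
 [0.56518541 0.22387337 0.46613307]]
d [-1.000e-04  5.000e-04 -1.436e-01] rot [-0.04 -0.2   0.06] min rows 3.0
```

View pics/t8.png

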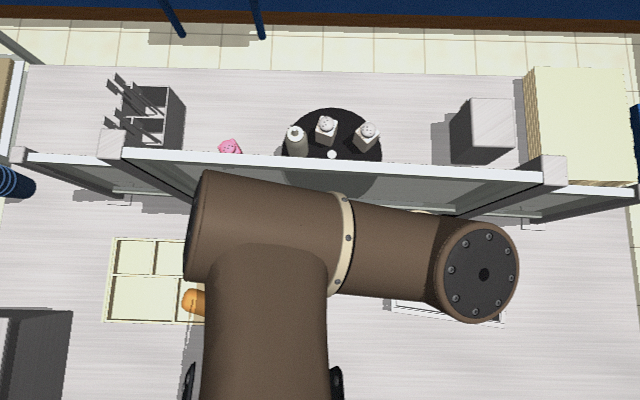

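The sash is about half down (rail at row ~160), and the arm is clear of the posts and condiments. Tip z should be about 0.046 when shut.

```bash
python3 -m crank '[[[0,0,-0.015],[0,0,0],-1],[[0,0,-0.02],[0,0,0],-1],[[0,0,-0.02],[0,0,0],-1],[[0,0,-0.02],[0,0,0],-1],[[0,0,-0.02],[0,0,0],-1],[[0,0,-0.02],[0,0,0],-1],[[0,0,-0.015],[0,0,0],-1],[[0,0,-0.007],[0,0,0],-1],[[0,0,-0.004],[0,0,0],-1],[[0,0,0],[0,0,0],-1]]'; for i in 1 2; do python3 -m crank '[[[0,0,-0.002],[0,0,0],-1],[[0,0,0],[0,0,0],-1]]' | grep -E 'tool_pos|force:' ;done
python3 - <<'E'
from h import *
p,d=snap('top'); W=pts('top',d)
m=(W[...,0]>.5)&(W[...,0]<.6)&(W[...,1]>.1)&(W[...,1]<.23)&(W[...,2]>.25)&(W[...,2]<.75); q=W[m];print('rail',len(q),np.percentile(q,[50,95],0))
E
```

```text
clock: 27.4
tool_pos: [0.5084, -0.0205, 0.0508]
orientation: [159.6, 11.1, 173.8]
force: [-0.3, -0.1, -0.2]
opening: 0.0004
gripper_force: 0.0
tool_pos: [0.5083, -0.0205, 0.0492]
force: [-0.3, -0.2, 1.9]
gripper_force: 1.2
tool_pos: [0.5084, -0.0205, 0.047]
force: [-0.1, 0.1, 4.2]
gripper_force: 1.8
rail 836 [[0.55815255 0.17627953 0.32185145]
 [0.56682713 0.22454252 0.32403838]]
```

Nearly shut. I press on gently until the sill stops it.

```bash
for i in 1 2 3; do python3 -m crank '[[[0,0,-0.002],[0,0,0],-1],[[0,0,0],[0,0,0],-1]]' | grep -E 'tool_pos|force:' ;done
python3 - <<'E'
from h import *
p,d=snap('top'); W=pts('top',d)
m=(W[...,0]>.5)&(W[...,0]<.6)&(W[...,1]>.1)&(W[...,1]<.23)&(W[...,2]>.25)&(W[...,2]<.75); q=W[m];print('rail',len(q),np.percentile(q,[50,95],0))
E
```

```text
tool_pos: [0.5085, -0.0205, 0.045]
force: [-1.6, -0.4, 6.6]
gripper_force: 3.5
tool_pos: [0.5088, -0.0204, 0.0442]
force: [-7.1, 0.0, 20.2]
gripper_force: 10.8
tool_pos: [0.5092, -0.0204, 0.0436]
force: [-11.8, -1.0, 35.6]
gripper_force: 18.4
rail 833 [[0.5580099  0.17537471 0.32015829]
 [0.56659037 0.22431659 0.32226354]]
```

The sash is on its stop: force rises steeply, and the rail is at about 0.32. Retreating.

```bash
python3 -m crank '[[[0,0,0.01],[0,0,0],-1],[[0,0,0.02],[0,0,0],-1],[[-0.005,0,0.03],[0,0,0],-1],[[-0.01,0,0.03],[0,0,0],-1],[[-0.02,0,0.03],[0,0,0],-1],[[-0.02,0,0.03],[0,0,0],-1],[[-0.02,0,0.03],[0,0,0],-1],[[0,0,0.03],[0,0,0],-1],[[0,0,0],[0,0,0],-1],[[0,0,0],[0,0,0],-1]]'
python3 - <<'E'
from h import *
p,d=snap('top'); W=pts('top',d)
m=(W[...,0]>.5)&(W[...,0]<.6)&(W[...,1]>.1)&(W[...,1]<.23)&(W[...,2]>.25)&(W[...,2]<.75); q=W[m];print('rail',len(q),np.percentile(q,[50,95],0))
p,d=snap('scene');cv2.imwrite('pics/s9.png',p)
E
```

```text
clock: 29.5
tool_pos: [0.4331, -0.0204, 0.2511]
orientation: [159.5, 11.2, 173.8]
force: [-0.2, -0.8, -0.0]
opening: 0.0008
gripper_force: 0.0
rail 990 [[0.5574726  0.16507866 0.32005047]
 [0.56640463 0.22352005 0.3225294 ]]
```

View pics/s9.png

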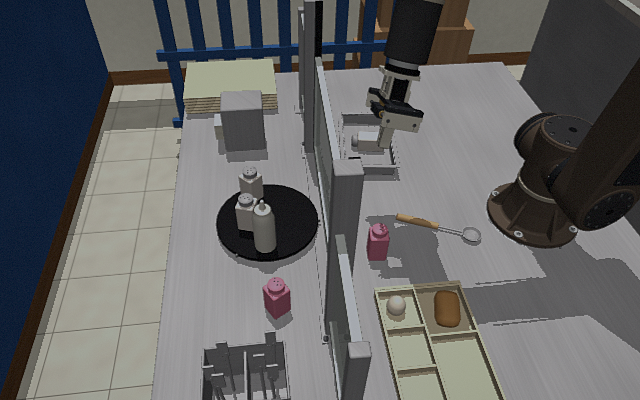

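The picture shows the sash shut, the shaker in the pan at (368,140), the condiments upright at (250,185), (246,212) and (264,228), and the tray unmoved. Handing in.

```bash
python3 -c "
from plant import close_job
print(close_job())"
```

```text
the job is handed in; nothing more can be done
None
```

I handed the job in at about 30 s on the clock: the sash is fully shut, the fallen shaker lies flat in the pan, the other condiments are upright and the meal tray is unmoved; no verdict was returned.

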